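# Bedside top: each lidded container into the organiser tray that fits it

## Robot

A 6-joint arm with a two-finger parallel gripper is mounted at the origin on the work surface. World frame = base frame: x ahead of the robot, y to its left, z up, the work surface at z = 0. Lengths are in mm, angles in rad, forces in N, time in s.
With the tool pointing down it reaches from about 325 to 875 mm from the base axis. Payload 4.4 kg.
Tool frame: the origin (TCP) lies on the centre line of the jaws, within the pads' length; the fingertips stand ahead of it and the grasp point (between the pads) lies 6 mm ahead of it (ctrl.tcp_to_tips is the z of the fingertips in the tool frame, in mm); z points along the fingers, y is the line along which they close (so a half turn about z gives the same grasp; the last joint's range is limited). The gripper opens to 85 mm and grips with 20 to 120 N. Pads are 22 mm wide; open, the fingers measure 114 mm over their backs; the gripper's body (76 mm by 85 mm) begins 54 mm behind the grasp point. The pads swing forward as they close: fully open they stand 13 mm farther back than shut.
Start: joints at [-1.45, 0.207, 1.542, -0, 1.393, -0.15], TCP at [154.355, -553.897, 256.282] pointing down, gripper open.
Joint ranges: [-2.73, 2.73], [-0.86, 2.22], [0.23, 2.46], [-1.11, 4.25], [0.08, 2.63], [-2.82, 2.82]. Speed limits (rad/s): [2.79, 2.79, 3.14, 3.14, 3.14, 3.14].

## Interface

Orientations are given as a 3x3 rotation matrix whose columns are the frame's x, y, z axes.
In Python, from plant import ctrl, sensors, optics gives the robot as it stands. Calls block until the motion is done:
- ctrl.move_ptp(position, orientation): joint-space move of the TCP to a pose.
- ctrl.move_l(position, rot=None, vel=150, threshold=None): straight line of the TCP; rot=None keeps the orientation; vel is the mean speed in mm/s. With threshold (N) it stops when the force on the tool has changed by that much, and returns True; else False.
- ctrl.set_joints(angles): joint-space move.
- ctrl.gripper_to(opening, force=None): finger opening in mm; force is the grip in N (None keeps the last); returns when the fingers have stopped.
- ctrl.hold(seconds).
- ctrl.solve_ik(position, orientation): joint angles nearest the present ones, or None.
- sensors.read_state(): the state.
- optics.grab_frame(name): name is "scene" or "top"; returns (picture, depth): 400x640x3 uint8, red, green, blue; 400x640 float32, mm along the optical axis (not along the pixel's ray), 0 where there is no reading.
- optics.camera_params(name): a dict with "mtx" (3x3 intrinsics, pixels), "k1" (the pictures are not rectified: a ray, as slopes to the right and down, at radius r is drawn at 1 + k1 r^2 times it, then the intrinsics apply), "R" (3x3) and "t" (3): a world point X has camera coordinates R X + t. Camera axes: x right, y down, z forward; pixel columns grow to the right and rows downward; lengths in mm; the calibration is good to about 2 mm. A picture is of the moment at which its call begins. camera_params takes no time and is no camera call.
A pose or a line that the arm cannot do raises ctrl.MotionError and nothing moves.
- ctrl.finish_job(): hands the job in; it is judged then, once.
The state is a dict: "t": time; "q": joint angles; "qvel": joint speeds; "tau": joint torques, N m; "eef_pos": TCP position; "eef_rot": TCP orientation; "force": force on the tool from outside, world axes, zero at the start; "wrist_torque": the same for the moment, N m; "grip_width": finger opening in mm; "grasp_force": force on a finger pad.
Only numpy, scipy, OpenCV 4.12 (cv2) and the standard library are available. Lean on these libraries where they do the work, as an engineer would, in place of code of your own. Each camera call takes 0.05 s, during which the arm holds its last target. There are 200 camera calls.

## Task

Tidy the bedside top: put the four lidded containers (the vitamin jar, the oblong pastille tin, the medium round balm tin and the small round snuff tin) away in the four shallow organiser trays, one in each: the oblong tin in the oblong tray, and the round ones in the square trays by size, the widest (the jar) in the largest and the smallest in the smallest. Each must stand lid up and flat on the floor of its tray, let go of; leave the steel bracelet and the yellow hairbrush where they lie.

Things in the scene. Friction and masses are not known exactly. Their poses are not given: they have to be found in the camera images.
- vitamin_jar: Round white plastic jar with a blank paper label and a grey ribbed screw-top lid, standing upright, 80 mm tall in all. Body 72 mm in diameter up to a height of 52 mm, then a shoulder narrowing to the lid; the lid is 56 mm in diameter and takes up the top 20 mm (heights 60 to 80 mm), a good place to grip. 85 to 155 g. Origin: centre of the underside, z up.
- pastille_tin: Oblong aluminium tin with rounded corners, lying lid up, 60 mm along its x, 96 mm along its y, 24 mm tall; grip it across the 60 mm. The lid, the upper 12 mm, overlaps the bottom part by 1 mm all round; lid and tin are one piece here. 50 to 90 g. Seated in its tray, its top stands 14 mm above the rim. Origin: centre of the underside, z up.
- balm_tin: Medium round aluminium tin, lid up, 54 mm in diameter, 28 mm tall (the lid is the upper 12 mm; the part below is 1 mm smaller in radius). 40 to 80 g. Seated in its tray, its top stands 18 mm above the rim. Origin: centre of the underside, z up.
- snuff_tin: Small round aluminium tin, lid up, 38 mm in diameter, 24 mm tall (the lid is the upper 12 mm; the part below is 1 mm smaller in radius). 20 to 40 g. Seated in its tray, its top stands 14 mm above the rim. Origin: centre of the underside, z up.
- tray_large: Largest square tray of white plastic, 96 mm square outside, 90 mm inside, 13 mm tall, floor and walls 3 mm, stuck down. As in all four trays, only 8 to 9 mm is left between container and walls, too little for fingers: hold the containers by their lids so that the fingertips stay above the rim. Takes the vitamin jar. Origin: centre of its underside; x and y along its sides, z up.
- tray_medium: Medium square tray of white plastic, 76 mm square outside, 70 mm inside, 13 mm tall, floor and walls 3 mm, stuck down. Takes the balm tin. Origin: centre of its underside; x and y along its sides, z up.
- tray_small: Smallest square tray of white plastic, 60 mm square outside, 54 mm inside, 13 mm tall, floor and walls 3 mm, stuck down. Takes the snuff tin. Origin: centre of its underside; x and y along its sides, z up.
- tray_oblong: Oblong tray of white plastic, 83 mm along its x and 119 mm along its y outside, 77 mm by 113 mm inside, 13 mm tall, floor and walls 3 mm, stuck down. Takes the pastille tin, long side along long side, either way round. Origin: centre of its underside; x and y along its sides, z up.
- bracelet: Bystander, to be left alone: open oval cuff bracelet of stainless steel lying among the containers, 66 mm by 56 mm, 10 mm tall. Origin: centre of its underside.
- hairbrush: Bystander, to be left alone: yellow plastic hairbrush lying on its back with the black bristles up, 229 mm long, head 62 mm wide, 31 mm tall over the bristles. Origin: underside, about the middle of its length; x towards the head.

How it is judged:
By the outcome, as a careful person would: the job done as asked, in the order asked, and still so for the second after the job is handed in, with the robot touching nothing.
It also fails if it takes over 96 s, if anything falls off the work surface, if the arm or the gripper's body presses on something with over 40 N, if the wrist force passes 120 N, or if a joint passes its speed limit or range.

## Working session

There is one attempt and no reset: what is moved stays moved. The work goes in short steps, each a Python script; the robot and the scene stay as the last script left them, time stands still between calls to the robot, and variables do not carry over. Pictures are saved under pics/ and viewed, at most 14 in all, crops included, and the job is handed in when it is done.

```bash
ls; mkdir -p pics; python3 - <<'E'
from plant import ctrl,sensors,optics
import cv2,numpy as np
for n in("top","scene"):
    p,d=optics.grab_frame(n); cv2.imwrite(f"pics/{n}0.png",p[:,:,::-1]); np.savez(f"{n}0.npz",p=p,d=d)
    print(n,optics.camera_params(n))
print(ctrl.tcp_to_tips,sensors.read_state()["t"])
E
```

```text
pics
top {'mtx': array([[517.43018403,   0.        , 320.5797207 ],
       [  0.        , 517.43018403, 206.43822213],
       [  0.        ,   0.        ,   1.        ]]), 'k1': 0.04537107798113518, 'R': array([[-0.01631169, -0.99977499,  0.0135608 ],
       [-0.98604204,  0.01383711, -0.16592058],
       [ 0.1656956 , -0.01607797, -0.98604587]]), 't': array([ 101.88460461,  512.60899051, 1558.68649487])}
scene {'mtx': array([[520.12942826,   0.        , 315.11711462],
       [  0.        , 520.12942826, 199.14217335],
       [  0.        ,   0.        ,   1.        ]]), 'k1': -0.02713669794987542, 'R': array([[ 0.87773804,  0.4787642 ,  0.01899407],
       [ 0.36694484, -0.64618679, -0.66917421],
       [-0.30810294,  0.59432943, -0.74286278]]), 't': array([-500.54349031,  -93.96997565, 1610.48382061])}
25.0 0.1
```

View pics/top0.png

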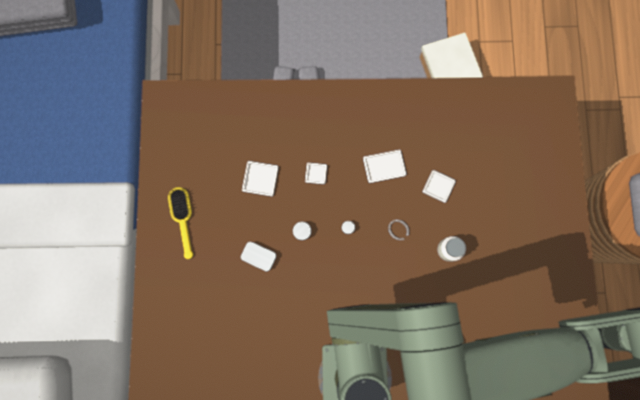

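View pics/scene0.png

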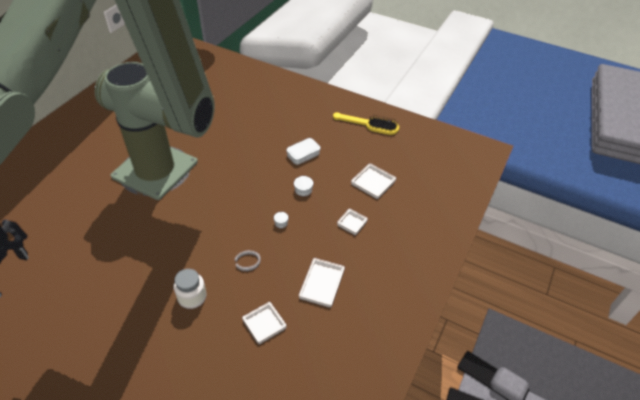

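The top view shows these items (column, row):
- Trays: large (261,178), small (316,173), oblong (384,166), medium (439,186).
- Containers: pastille tin (258,256), balm tin (302,231), snuff tin (348,227), jar (452,248).
- Bystanders: bracelet (399,230), brush (180,220).

The scene view has the same items at: jar (190,289), pastille (303,152), balm (303,186), snuff (281,220), large tray (374,181), small (352,222), oblong (322,283), medium (264,322).

```bash
cat > vis.py <<'E'
import cv2,numpy as np
from plant import optics
H=dict(jar=80,pastille=24,balm=28,snuff=24,large=13,small=13,oblong=13,medium=13,bracelet=10)
SEEDS=dict(top=dict(large=(261,178),small=(316,173),oblong=(384,166),medium=(439,186),pastille=(258,256),balm=(302,231),snuff=(348,227),jar=(452,248)),
 scene=dict(jar=(190,289),pastille=(303,152),balm=(303,186),snuff=(281,220),large=(374,181),small=(352,222),oblong=(322,283),medium=(264,322)))
def cast(cam,px,z):
    c=optics.camera_params(cam)
    u=cv2.undistortPoints(np.float64(px).reshape(-1,1,2),c["mtx"],np.array([c["k1"],0,0,0.]))[:,0]
    d=np.c_[u,np.ones(len(u))]@c["R"]; C=-c["R"].T@c["t"]
    return (C+d*((z-C[2])/d[:,2])[:,None])[:,:2]
def mask(p):
    h=cv2.cvtColor(p,cv2.COLOR_RGB2HSV)
    return ((h[...,1]<90)&(h[...,2]>95)).astype(np.uint8)
def blob(p,seed):
    n,l,s,c=cv2.connectedComponentsWithStats(cv2.morphologyEx(mask(p),cv2.MORPH_CLOSE,np.ones((3,3),np.uint8)))
    i=l[seed[1],seed[0]]
    return (l==i).astype(np.uint8) if i else None
def locate(cam,p,name,seed=None,z=None):
    """centre (silhouette centroid on the mid-height plane), size and angle of the long side"""
    b=blob(p,seed or SEEDS[cam][name])
    if b is None: return None
    ct=max(cv2.findContours(b,cv2.RETR_EXTERNAL,cv2.CHAIN_APPROX_NONE)[0],key=cv2.contourArea)
    f=np.zeros_like(b); cv2.drawContours(f,[ct],-1,1,-1); m=cv2.moments(f,True)
    z=H[name]/2 if z is None else z
    xy=cast(cam,[m["m10"]/m["m00"],m["m01"]/m["m00"]],z)[0]
    w=cast(cam,ct[:,0],H[name])
    (_,(a,bb),ang)=cv2.minAreaRect(w.astype(np.float32))
    if a<bb: ang+=90
    return xy,max(a,bb),min(a,bb),ang%180
E
python3 - <<'E'
from vis import *
for cam in("top","scene"):
    p=np.load(cam+"0.npz")["p"]
    for n in SEEDS[cam]:
        r=locate(cam,p,n); print(cam,n,None if r is None else (r[0].round(1),[round(float(v),1) for v in r[1:]]))
    print("bracelet",cast(cam,(399,230) if cam=="top" else (247,261),5)) 
v=[cv2.resize(np.load("top0.npz")["p"][130:290,150:490],(800,376),interpolation=cv2.INTER_CUBIC)]
cv2.imwrite("pics/c1.png",v[0][:,:,::-1])
E
```

```text
top large (array([614.4, 286. ]), [106.9, 104.8, 169.8])
top small (array([628.9, 107.5]), [71.1, 68.9, 173.4])
top oblong (array([ 649.7, -112.8]), [130.3, 93.5, 100.8])
top medium (array([ 581.3, -283.8]), [88.1, 86.5, 153.3])
top pastille (array([366.3, 290.3]), [103.7, 67.8, 63.8])
top balm (array([443.6, 154.5]), [59.2, 58.8, 179.2])
top snuff (array([452.6,   9.9]), [43.9, 43.6, 178.7])
top jar (array([ 378.1, -303. ]), [84.4, 74.5, 89.2])
bracelet [[ 441.73021825 -151.95365132]]
scene jar (array([ 384.5, -308.3]), [118.1, 73.8, 141.7])
scene pastille (array([366.6, 292.4]), [115.9, 89.5, 63.5])
scene balm (array([443.1, 157.4]), [81.6, 59.6, 119.6])
scene snuff (array([452. ,  13.1]), [58.5, 42.2, 120.6])
scene large (array([615.5, 286.1]), [118.6, 108.8, 79.7])
scene small (array([629.7, 109.1]), [78.4, 72.0, 83.5])
scene oblong (array([ 650.2, -112.9]), [134.9, 92.5, 100.8])
scene medium (array([ 583. , -282.2]), [88.4, 85.3, 153.2])
bracelet [[ 446.58383116 -151.08708907]]
```

View pics/c1.png

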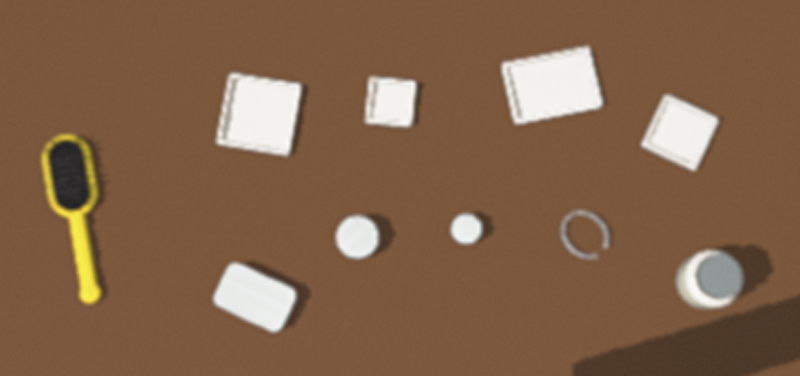

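Brush, bracelet and containers are well separated. Next I'll cross-check with depth, get the jar lid centre, and probe the fingertip reach at working openings on bare table.

```bash
python3 - <<'E'
from vis import *
from plant import ctrl,sensors
for cam in("top","scene"):
    d=np.load(cam+"0.npz")["d"].astype(float); c=optics.camera_params(cam)
    vv,uu=np.mgrid[:400,:640]
    u=cv2.undistortPoints(np.float64(np.c_[uu.ravel(),vv.ravel()]).reshape(-1,1,2),c["mtx"],np.array([c["k1"],0,0,0.]))[:,0]
    X=((np.c_[u,np.ones(len(u))]*d.reshape(-1,1)-c["t"])@c["R"]).reshape(400,640,3)
    for n,xy in dict(jar=(380,-305),pastille=(366,291),balm=(443,156),snuff=(452,11)).items():
        s=X[(np.hypot(X[...,0]-xy[0],X[...,1]-xy[1])<70)&(X[...,2]>H[n]*.8)&(X[...,2]<H[n]+15)&(d>0)]
        print(cam,n,len(s),s.mean(0).round(1),(s.max(0)-s.min(0)).round(0),((s.max(0)+s.min(0))/2).round(1))
R=np.diag([1.,-1,-1])
print("t",sensors.read_state()["t"])
ctrl.move_ptp([400,-430,60],R)
for w in(60,40):
    ctrl.gripper_to(w); p=sensors.read_state()["eef_pos"]
    ctrl.move_l([400,-430,38],vel=150)
    hit=ctrl.move_l([400,-430,12],vel=25,threshold=4); s=sensors.read_state()
    print(w,hit,s["grip_width"],s["eef_pos"],s["force"],ctrl.tcp_to_tips,s["t"])
    ctrl.move_l([400,-430,50])
print(sensors.read_state()["t"])
E
```

```text
top jar 317 [ 379.4 -304.3   78.6] [55. 59. 26.] [ 379.8 -305.6   77.3]
top pastille 518 [365.7 288.9  24.6] [ 87. 104.  15.] [365.4 288.7  26.7]
top balm 219 [442.3 154.8  28.1] [54. 50. 14.] [442.  155.7  29.6]
top snuff 99 [451.3  10.2  23.8] [37. 34. 11.] [451.5  10.9  24.9]
scene jar 441 [ 384.7 -308.3   78.2] [58. 55. 22.] [ 382.6 -306.5   74.9]
scene pastille 385 [370.2 286.8  23.6] [ 88. 107.  12.] [369.2 288.7  25. ]
scene balm 197 [447.4 152.2  27.5] [55. 54. 11.] [447.7 153.2  28.1]
scene snuff 114 [456.1   8.6  22.9] [37. 38. 10.] [455.3   8.2  24. ]
t 0.1
60 True 60.130596775935665 [ 399.94200078 -429.90404831   19.98549763] [-0.49943397  1.51805777  4.74884953] 25.0 2.775
40 True 39.85441229588743 [ 400.05374602 -430.03074651   23.59264907] [-1.26256535  0.56264701  5.17166762] 25.0 4.3667
4.7
```

```bash
cat > act.py <<'E'
import numpy as np
from plant import ctrl,sensors
def rot(a):  # tool down, closing line (tool y) at world angle a
    y=np.array([np.cos(a),np.sin(a),0]); z=np.array([0,0,-1.]); return np.c_[np.cross(y,z),y,z]
def best(xy,z,a):
    c=[(abs(q[5]),k) for k in(0,np.pi) if (q:=ctrl.solve_ik([*xy,z],rot(a+k))) is not None]
    return rot(a+min(c)[1])
def tangent(xy): return np.arctan2(xy[1],xy[0])+np.pi/2
def pick_place(src,dst,width,tip_z,lift=70,sa=None,da=None,force=35,approach=85):
    reach=np.interp(width,[40,60],[23.6,20]); gz=tip_z+reach
    Rs=best(src,gz,tangent(src) if sa is None else sa)
    ctrl.gripper_to(approach)
    ctrl.move_ptp([*src,gz+lift],Rs); ctrl.move_l([*src,gz],vel=100)
    ctrl.gripper_to(width-12,force); s=sensors.read_state(); print("grip",s["grip_width"],s["grasp_force"])
    if abs(s["grip_width"]-width)>5: raise SystemExit("bad grip")
    ctrl.move_l([*src,gz+lift],vel=150); s=sensors.read_state(); print("held",s["grip_width"],s["force"].round(2) if hasattr(s["force"],"round") else s["force"])
    Rd=best(dst,gz+lift,tangent(dst) if da is None else da)
    ctrl.move_ptp([*dst,gz+lift],Rd); ctrl.move_l([*dst,gz+3+8],vel=150)
    ctrl.hold(.2)
    hit=ctrl.move_l([*dst,gz+3-2],vel=20,threshold=4); s=sensors.read_state()
    print("down",hit,s["eef_pos"][2]-gz-3,s["force"],s["grip_width"])
    ctrl.gripper_to(min(width+16,85)); ctrl.move_l([*dst,gz+lift],vel=150)
    print("t",sensors.read_state()["t"])
E
python3 - <<'E'
from act import *
pick_place((380.5,-305.3),(615,286),56,63,lift=90,force=45)
from vis import *
p,d=optics.grab_frame("scene"); cv2.imwrite("pics/s1.png",p[:,:,::-1])
E
```

```text
grip 54.161363882140364 47.79754400253296
held 54.30440328384804 [-0.63  0.33 -1.03]
down True 1.118513860540233 [-0.75912825 -0.46460186  4.14377235] 53.85156099588147
t 12.8
```

View pics/s1.png

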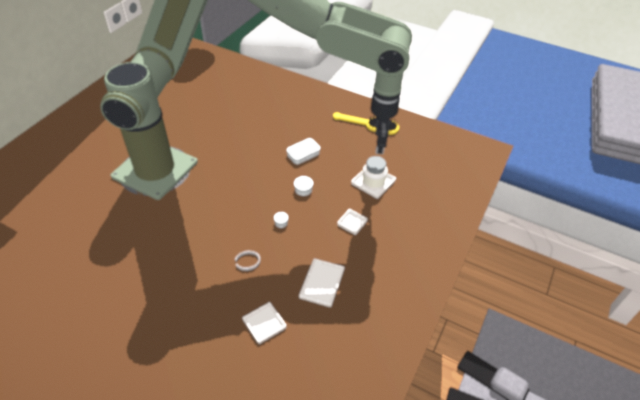

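The jar stands in the large tray at (375,176). Next: pastille, balm and snuff tins, stopping if any grip is bad.

```bash
python3 - <<'E'
from act import *
r=np.radians
pick_place((366.8,289.8),(650,-113),60,13,sa=r(63.7-90),da=r(100.8-90),force=35)
pick_place((443.7,155),(582,-283),54,17,force=30)
pick_place((452.6,10.5),(629.3,108.3),38,13,force=25)
ctrl.set_joints([-1.45,0.207,1.542,0,1.393,-0.15])
from vis import *
for n in("top","scene"):
    p,d=optics.grab_frame(n); np.savez(n+"1.npz",p=p,d=d)
    q=p[130:290,150:490] if n=="top" else p[90:350,150:490]
    cv2.imwrite(f"pics/{n}2.png",cv2.resize(q,(780,int(780*q.shape[0]/q.shape[1])),interpolation=cv2.INTER_CUBIC)[:,:,::-1])
E
```

```text
grip 58.73856543697745 38.351930379867554
held 58.78208157420779 [-0.64  0.11 -0.62]
down True 1.0368279900688933 [-0.35544391 -0.16230851  4.28422772] 58.98281127762813
t 19.8417
grip 51.7370818955659 30.94158947467804
held 51.708602253146104 [-0.37 -0.57 -1.03]
down True 1.0179506285215822 [-0.96042608  0.68895494  4.51185016] 51.859995991465304
t 27.3833
grip 35.95450686454356 24.74898934364319
held 35.80863346640826 [-0.62  0.69 -0.11]
down True 0.7194886576879682 [0.15328172 0.1029444  4.1817859 ] 36.15810591341056
t 33.7833
```

View pics/top2.png

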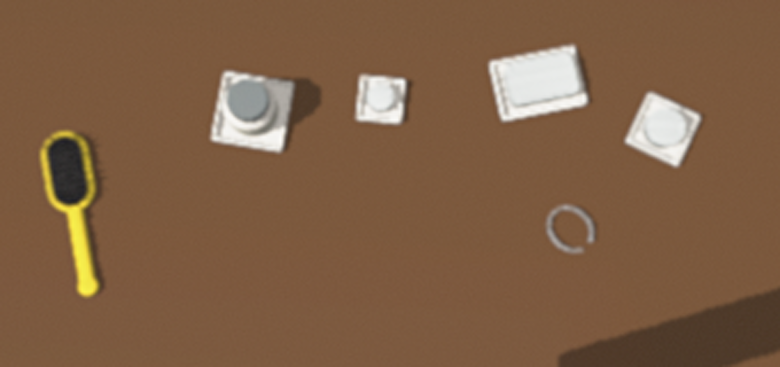

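View pics/scene2.png

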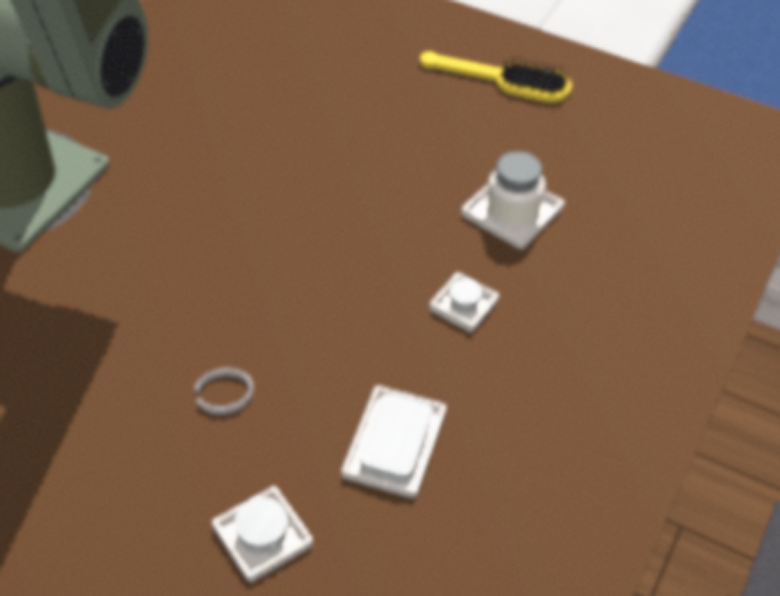

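All four containers appear in their trays. In the top crop, the jar is at (250,100), snuff (382,96), pastille (542,78) and balm (664,127). The bracelet and brush haven't moved. A depth check will show whether each container sits flat on the tray floor.

```bash
python3 - <<'E'
from vis import *
T=dict(jar=(615,286,23,83),pastille=(650,-113,24,27),balm=(582,-283,22,31),snuff=(629.3,108.3,14,27))
for cam in("top","scene"):
    c=optics.camera_params(cam); vv,uu=np.mgrid[:400,:640]
    u=cv2.undistortPoints(np.float64(np.c_[uu.ravel(),vv.ravel()]).reshape(-1,1,2),c["mtx"],np.array([c["k1"],0,0,0.]))[:,0]
    d=np.load(cam+"1.npz")["d"].astype(float)
    X=((np.c_[u,np.ones(len(u))]*d.reshape(-1,1)-c["t"])@c["R"])[d.ravel()>0]
    for n,(x,y,r,h) in T.items():
        s=X[(np.hypot(X[:,0]-x,X[:,1]-y)<60)&(abs(X[:,2]-h)<7)]
        mid=np.median(s,0); q=s[np.hypot(*(s-mid)[:,:2].T)<r]
        A=np.c_[q[:,:2]-mid[:2],np.ones(len(q))]; f=np.linalg.lstsq(A,q[:,2],rcond=None)[0]
        print(cam,n,"off",(s.mean(0)[:2]-[x,y]).round(1),"z",f[2].round(1),"want",h,"tilt deg",np.degrees(f[:2]).round(1),len(q))
E
```

```text
top jar off [-1.9 -0.3] z 82.5 want 83 tilt deg [-1.5  0.9] 165
top pastille off [-0.4 -0.5] z 27.2 want 27 tilt deg [1. 0.] 175
top balm off [-2.5  2.9] z 30.7 want 31 tilt deg [-0.8 -2.1] 142
top snuff off [-1.9  0.8] z 26.9 want 27 tilt deg [ 5.5 -2. ] 57
scene jar off [ 3.7 -3. ] z 82.1 want 83 tilt deg [-3.2  1.7] 137
scene pastille off [ 5.  -4.4] z 26.5 want 27 tilt deg [ 0.  -0.7] 233
scene balm off [1.6 1. ] z 31.6 want 31 tilt deg [-1.5  0.4] 242
scene snuff off [ 3.  -1.8] z 26.8 want 27 tilt deg [2.1 0.3] 64
```

Heights match the seated values, and the tilts are within depth noise. I'm handing in.

```bash
python3 -c "
from plant import ctrl
print(ctrl.finish_job())"
```

```text
the job is handed in; nothing more can be done
None
```

All four containers are in their matching trays, lid up and let go of, with the bracelet and hairbrush where they lay; the job was handed in at about 36 s on the robot's clock.

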